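# Hold the inspection mirror so the bench camera sees its marker

### The arm

A 6-joint arm with a two-finger parallel gripper is mounted at the origin on the work surface. World frame = base frame: x ahead of the robot, y to its left, z up, the work surface at z = 0. Lengths are in m, angles in rad, forces in N, time in s.
With the tool pointing down it reaches from about 0.4 to 0.825 m from the base axis. Payload 7 kg.
Tool frame: the origin (TCP) lies midway between the tips of the shut fingers; the grasp point (between the pads) lies 19 mm behind it; z points along the fingers, y is the line along which they close (so a half turn about z gives the same grasp; the last joint's range is limited). The gripper opens to 88 mm and grips with 3 to 60 N. Pads are 19 mm wide; open, the fingers measure 130 mm over their backs; the gripper's body (78 mm by 193 mm) begins 47 mm behind the grasp point.
Start: joints at [-0.98, 0.359, 0.012, 0, -1.224, -0.288], TCP at [0.201, -0.644, 0.227] pointing down, gripper open.
Joint ranges: [-3.07, 3.07], [-1.43, 2.12], [-1.02, 1.25], [-3.03, 1.67], [-3.05, -0], [-3.03, 3.03]. Speed limits (rad/s): [2.39, 2.39, 3.01, 3.14, 3.14, 3.14].

### API

Orientations are given as [roll, pitch, yaw] about the fixed x, y, z axes, in that order (R = Rz(yaw) Ry(pitch) Rx(roll)).
In Python, from station import arm gives the robot as it stands.
- The arm moves only by the tool servo_tool, never from a script. Its argument "deltas" is a list of rows, each a list of 7 numbers: the closure, from -1 (fully open) to 1 (shut), then the shift along the tool's x, y, z in mm, then the turn, a rotation vector about the tool's x, y, z in degrees. In form: [[gripper, x, y, z, ax, ay, az], ...]. A call has 1 to 20 rows; each row shifts and turns the commanded pose from where the row before left it, along the tool's axes as they then stand; what a row does not reach is not made up. A row lasts 1/12 s, in which the tool goes at most 41.7 mm and 7.16 degrees, less where a joint would pass 70% of its speed; a pose out of reach is approached as far as the arm can. A call is refused whole if a number of a shift passes 41.7 or a number of a turn 7.16, either way. A call with a gripper value outside its range is refused whole. The fingers move at their own pace and stop on an object; "squeeze" is the grip in N (left out, the last holds). Time passes only in rows, so rows that do not move let the fingers close. It gives the time, the measured TCP pose, the force, the opening and the grip force at its end, in the units of the state.
- arm.get_state(): the state, without advancing time (a new reading comes with each control period).
- arm.grab_frame(name): name is "scene" or "side" or "wrist"; returns a dict with "color" (384x512x3 uint8, red, green, blue), "K" (3x3 intrinsics, pixels), "position" and "orientation" of the camera in the world. Camera axes: x right, y down, z forward; pixel columns grow to the right and rows downward; lengths in m; the calibration is good to about 2 mm. A picture is of the moment at which its call begins. There is no depth.
- arm.job_done(): hands the job in; it is judged then, once.
Trained networks look in a picture, given as the dict that the camera call returned (one of the last four; its "shot" number tells which), for a name from the list of things; names that differ only in an ending like _2 or _b are one class to them, and where a whole thing is asked for, a point or a joint stands for the part that bears it (a point fixed in the world has none). Each returns a list of dicts, best first, with "conf" (0 to 1); they miss things now and then, are a little off and sometimes report something else, mostly with a low value. They report only what shows in the picture. A call takes as long as a camera call. They do not tell look-alikes from the thing itself.
- arm.recognise(query, picture): "at" ([x, y, z] in m, in the coordinates of the camera as it stood for that picture, good to about 4 mm: the middle of the surface that is visible of it).
The state is a dict: "t": time; "q": joint angles; "qd": joint speeds; "joint_efforts": joint torques, N m; "eef_pos": TCP position; "ee_rot": TCP orientation; "force": force on the tool from outside, world axes, zero at the start; "moment": the same for the moment, N m; "width": finger opening in m; "gripper_force": force on a finger pad.
Only numpy, scipy, OpenCV 4.12 (cv2) and the standard library are available. Lean on these libraries where they do the work, as an engineer would, in place of code of your own. Each camera call takes 0.05 s, during which the arm holds its last target. There are 200 camera calls.

### The job

Take the inspection mirror that lies face down on the grey rest, stand it upright on its thin foot edge in the middle of the white pad, handle up, and let go so that it stands there by itself. Then take it by the handle, raise it straight above the pad until the middle of its glass is level with the bench camera's lens, and turn it, upright and glass towards the camera, until the camera sees the marker plate in the middle of the mirror. Finish while still holding it steadily there; never drop or lay the mirror on the bench, and leave the bottle, carton and wrench alone.

Things in the scene. Friction and masses are not known exactly. Their poses are not given: they have to be found in the camera images.
- mirror: loose flat mirror, about 160 g: plate 88 mm long (x), 66 wide (y), 18 thick (z), and from the middle of its +x end a handle 42 long, 24 wide, 18 thick (x = 44 to 86 mm). Origin: plate centre on the glass face. Glass faces -z, plain aluminium back +z. x points from foot edge (x = -44) to handle; upright: x up. Starts face down (z up) on the rest, handle jutting over the rest's end
- mirror_foot (a point): centre of the mirror's foot edge (mirror x = -44, y = 0, z = 9 mm), the thin flat edge 66 x 18 mm on which it stands; axes as the mirror's
- mirror_handle (a point): centre of the mirror's handle (mirror x = 65, y = 0, z = 9 mm); axes as the mirror's
- rest: fixed grey block 76 mm (x) by 80 mm (y), 35 mm high, on which the mirror lies; origin under its centre at bench height; the handle juts out over its +x end
- pad: fixed round white pad, 120 mm across and 8 mm thick, flat on the bench; origin at the centre of its underside (bench height)
- viewer: fixed grey foot bar 240 mm long (y) carrying the bench camera on a post (at y = +70 mm) and the marker plate on a post (at y = -70 mm), both turned slightly inwards to the pad, highest point 170 mm; -x looks towards the pad, 240 to 290 mm away; origin under its centre at bench height
- lens (a point): centre of the front of the bench camera's lens (grey 50 mm body, black barrel), 130 mm above the bench
- marker (a point): centre of the upright square white marker plate, 80 x 80 mm, with a black ring and cross, 130 mm above the bench. It faces the pad like the camera, so the camera sees it only in the mirror: the mirror's glass normal must halve the angle between the directions to lens and marker
- midway (a point): the point midway between lens and marker, 130 mm above the bench, which the glass faces when the marker is seen
- bottle: bystander: amber bottle with blue cap, 68 mm across, 150 mm high; origin under its centre
- carton: bystander: flat cardboard carton 70 x 120 x 30 mm; origin under its centre
- wrench: bystander: steel wrench 150 mm long lying on the bench
Not all that is in view belongs to the job. There is more than one size of the mirror; the job needs the largest.

How it is judged:
By the outcome, as a careful person would: the job done as asked, in the order asked, and still so for the second after the job is handed in, while the arm keeps its last pose, push and grip.
It also fails if it takes over 56 s, if anything falls off the work surface, if the arm or the gripper's body presses on something with over 40 N, if the wrist force passes 120 N, or if a joint passes its speed limit or range.

## Working session

There is one attempt and no reset: what is moved stays moved. The work goes in short steps, Python scripts to look and compute and a tool call to move; the robot and the scene stay as the last step left them, time stands still between calls to the robot, and variables do not carry over. Pictures are saved under pics/ and viewed, at most 10 in all, crops included, and the job is handed in when it is done.

Besides the shell and the picture viewer there is one more tool, called after ">>>" by a JSON object that holds its "op" and its "data". servo_tool: Moves the arm, as the interface text tells. Its arguments: {"type":"object","properties":{"deltas":{"type":"array","items":{"type":"array","items":{"type":"number"}}},"squeeze":{"type":"number"}},"required":["deltas"]}

```bash
mkdir -p pics; ls; cat > h.py <<'E'
import numpy as np, cv2
from station import arm
from scipy.spatial.transform import Rotation as R
def Rm(o):
    o=np.array(o,float)
    if o.shape==(3,3): return o
    return R.from_euler('xyz',o).as_matrix() if o.size==3 else R.from_quat(o).as_matrix()
def world(f,p): return Rm(f["orientation"])@np.array(p)+np.array(f["position"])
def proj(f,p):
    c=Rm(f["orientation"]).T@(np.array(p)-np.array(f["position"])); u=np.array(f["K"])@c; return u[:2]/u[2]
def pix2z(f,uv,z):
    d=Rm(f["orientation"])@np.linalg.solve(np.array(f["K"]),[uv[0],uv[1],1]); p=np.array(f["position"]); return p+d*(z-p[2])/d[2]
def save(f,n,crop=None,s=1):
    im=f["color"][:,:,::-1]
    if crop: im=im[crop[1]:crop[3],crop[0]:crop[2]]
    cv2.imwrite("pics/"+n,cv2.resize(im,None,fx=s,fy=s,interpolation=cv2.INTER_CUBIC))
def rec(f,names,n=4):
    for q in names:
        for d in arm.recognise(q,f)[:n]:
            w=world(f,d["at"]); print(q,round(d["conf"],2),w.round(3),proj(f,w).round(0))
E
python3 - <<'E'
from h import *
print(arm.get_state())
fs={n:arm.grab_frame(n) for n in("scene","side")}
for n,f in fs.items():
    print(n,f["orientation"],f["position"],f["K"]);
    rec(f,["mirror","mirror_handle","mirror_foot","rest","pad","viewer","lens","marker","bottle","carton","wrench"])
im=np.hstack([fs[n]["color"] for n in fs])[:,:,::-1]
cv2.imwrite("pics/a.png",np.vstack([fs[n]["color"][:,:,::-1] for n in fs])[:, :] if 0 else fs["scene"]["color"][:,:,::-1])
save(fs["side"],"b.png")
E
```

```text
pics
{'t': 0.0, 'q': array([-9.79879016e-01,  3.59397119e-01,  1.11019703e-02, -3.86589413e-04,
       -1.22410846e+00, -2.88105845e-01]), 'qd': array([ 0.00045012,  0.00141711, -0.00059833,  0.00041509, -0.00051527,
       -0.00077572]), 'joint_efforts': array([-1.89130878e-03, -5.82725251e+01,  2.93052614e+01,  6.99729592e+00,
        6.85297549e-03, -1.68699376e-04]), 'eef_pos': array([ 0.20113993, -0.64383474,  0.22562827]), 'ee_rot': array([ 3.13994834e+00, -1.08295602e-04, -2.83891275e+00]), 'force': array([-0.29640849,  0.48374147, -0.2350928 ]), 'moment': array([0.04920944, 0.0113724 , 0.00919666]), 'gripper_force': 0.0, 'width': 0.0879009117228417}
scene [-2.12544494  0.02063112  2.49485953] [1.07198145 0.87482804 0.7053585 ] [[353.92752089   0.         247.96019541]
 [  0.         353.92752089 189.06588598]
 [  0.           0.           1.        ]]
mirror 0.96 [0.319 0.471 0.014] [377. 249.]
mirror 0.54 [0.305 0.238 0.016] [321. 210.]
mirror_handle 0.79 [0.301 0.234 0.008] [320. 211.]
mirror_handle 0.74 [0.432 0.197 0.048] [284. 211.]
mirror_handle 0.55 [0.324 0.467 0.013]
[... 1103 characters left out ...]
 356.]
mirror_handle 0.93 [0.421 0.196 0.058] [243. 253.]
mirror_handle 0.78 [0.295 0.24  0.014] [264. 301.]
mirror_handle 0.6 [0.308 0.462 0.015] [195. 355.]
mirror_foot 0.85 [0.312 0.468 0.016] [192. 356.]
mirror_foot 0.79 [0.421 0.189 0.055] [245. 252.]
mirror_foot 0.6 [0.294 0.242 0.011] [264. 302.]
rest 0.68 [0.401 0.226 0.018] [240. 272.]
pad 0.66 [0.45  0.02  0.012] [279. 223.]
viewer 0.7 [ 0.558 -0.208  0.017] [303. 169.]
lens 0.78 [ 0.563 -0.21   0.016] [302. 168.]
marker 0.86 [ 0.56  -0.208  0.015] [302. 169.]
bottle 0.93 [0.447 0.403 0.1  ] [174. 286.]
bottle 0.7 [0.642 0.108 0.035] [216. 200.]
carton 0.76 [0.641 0.11  0.035] [216. 201.]
wrench 0.79 [0.636 0.311 0.006] [167. 243.]
```

View pics/a.png

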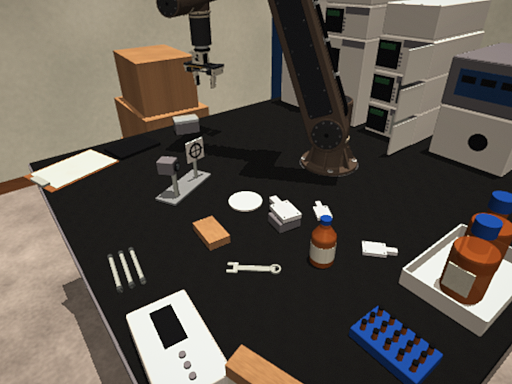

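View pics/b.png

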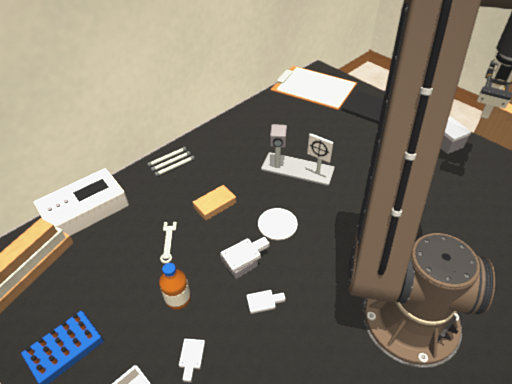

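Candidates: the mirror on the grey rest, scene (284,212) / side (240,255); and smaller ones lying on the bench at scene (322,211) / side (264,302) and scene (378,249) / side (192,356). I choose the one on the rest and check it close up.

```bash
python3 - <<'E'
from h import *
a=arm.grab_frame("scene")["color"][:,:,::-1]; b=arm.grab_frame("side")["color"][:,:,::-1]
c=lambda im,x,y,w:cv2.resize(im[y:y+w,x:x+w],(400,400),interpolation=cv2.INTER_CUBIC)
cv2.imwrite("pics/c.png",np.vstack([np.hstack([c(a,254,180,80),c(b,210,220,80)]),]))
E
```

```text
(no output)
```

View pics/c.png

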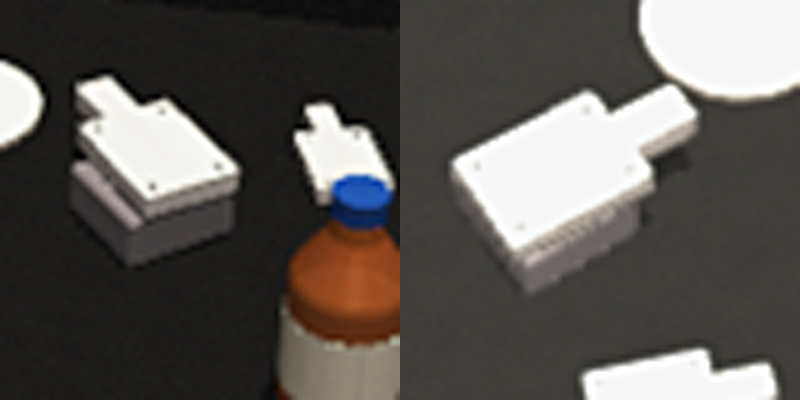

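The crops show that the mirror on the rest is clearly the biggest. Its plate spans about 40 px in side, against about 25 px for the others. In side its handle points to the upper right, from (242,253) to (267,240). Next I fit its pose from the corners.

```bash
python3 - <<'E'
from h import *
from scipy.optimize import least_squares
fs=arm.grab_frame("scene"); fd=arm.grab_frame("side")
sd=lambda u,v:(210+(u-400)/5,220+v/5); sc=lambda u,v:(254+u/5,180+v/5)
# model pts: (x,y): foot L,R ; plate top L,R; handle end
P=[(-.044,.033),(-.044,-.033),(.044,.033),(.044,-.033),(.086,.012),(.086,-.012)]
S=[sd(452,162),sd(514,247),sd(590,92),sd(653,182),sd(676,86),sd(697,113)]
C=[sc(240,170),sc(148,203),sc(163,100),sc(85,125),sc(108,77),sc(78,85)]
def pose(v,dz=0.053):
    c,s=np.cos(v[2]),np.sin(v[2]); return [np.array([v[0]+c*x-s*y,v[1]+s*x+c*y,dz]) for x,y in P]
for nm,sets in(("both",[(fd,S),(fs,C)]),("side",[(fd,S)]),("scene",[(fs,C)])):
  best=None
  for flip in(0,1):
    def r(v):
        out=[]
        for f,px in sets:
            q=[px[i^flip] for i in range(6)]
            out+=[proj(f,p)-u for p,u in zip(pose(v),q)]
        return np.concatenate(out)
    for y0 in(-2,-1,0,1,2,3):
        s=least_squares(r,[.43,.2,y0]); 
        if best is None or s.cost<best[0]: best=(s.cost,s.x,flip)
  print(nm,best)
# pad centre by white ellipse, mirrors markers
for f,n,u in((fs,"scene",(244,202)),(fd,"side",(279,223))):
    hsv=(f["color"].min(2)>150).astype(np.uint8); l=cv2.connectedComponentsWithStats(hsv)
    k=l[1][u[1],u[0]]; print(n,l[3][k],pix2z(f,l[3][k],.008))
# lens / marker by clicks
for n,us,ud in(("lens",(168,166),(278,141)),("marker",(196,151),(319,149))):
    for f,u in((fs,us),(fd,ud)): print(n,pix2z(f,u,.13))
E
```

```text
both (np.float64(708.0708146123632), array([ 0.42512518,  0.19958815, -1.70091484]), 0)
side (np.float64(1.741268558465097), array([ 0.42739129,  0.19949281, -1.78867128]), 0)
scene (np.float64(1.4420624882572857), array([ 0.4291383 ,  0.20081879, -1.77194261]), 1)
scene [244.91746641 200.37619962] [0.45952209 0.02183269 0.008     ]
side [261.28850211 237.15611814] [0.4527362  0.09520408 0.008     ]
lens [ 0.64657077 -0.17081375  0.13      ]
lens [ 0.6282409 -0.1541729  0.13     ]
marker [ 0.50996425 -0.21368931  0.13      ]
marker [ 0.50811321 -0.21823263  0.13      ]
```

>>> {"op": "servo_tool", "data": {"deltas": [[-1,0,0,0,0,0,0]]}}

```text
t: 1.48
eef_pos: [0.2013, -0.6443, 0.2265]
ee_rot: [3.142, 0.0, -2.839]
force: [-0.6, 0.5, 0.1]
width: 0.0876
gripper_force: 0.0
```

```bash
cat >> h.py <<'E'
from scipy.linalg import logm,expm
def T(Rr,p): M=np.eye(4); M[:3,:3]=Rr; M[:3,3]=p; return M
def toolR(x0yaw,a):  # tool down with x along x0yaw, then turned a deg about tool y
    return R.from_euler('xyz',[np.pi,0,x0yaw]).as_matrix()@R.from_euler('y',a,degrees=True).as_matrix()
def cur(): s=arm.get_state(); return T(Rm(s["ee_rot"]),s["eef_pos"])
def plan(A,B,n):
    X=expm(np.real(logm(np.linalg.inv(A)@B))/n)
    print(n,"x",(X[:3,3]*1000).round(2),np.degrees(R.from_matrix(X[:3,:3]).as_rotvec()).round(2)); return B
E
python3 - <<'E'
from h import *
A=cur()
B=plan(A,T(toolR(-1.78,0),[.42,.06,.24]),24)
h=np.array([.428,.2])+.067*np.array([np.cos(-1.78),np.sin(-1.78)])
Rt=toolR(-1.78,-40); z=Rt[:,2]; G=np.r_[h,.044]
print(G,z, G+.017*z)
C=plan(B,T(Rt,G+.017*z-.10*z),12)
E
```

```text
24 x [-28.87  14.29  -0.56] [ 0.    0.   -2.53]
[0.41408537 0.13446083 0.044     ] [ 0.13349477  0.62877266 -0.76604444] [0.41635478 0.14514996 0.03097724]
12 x [ 2.07  1.77 11.18] [ 0.   -3.33  0.  ]
```

>>> {"op": "servo_tool", "data": {"deltas": [[-1,-28.87,14.29,-0.56,0,0,-2.53],[-1,-28.87,14.29,-0.56,0,0,-2.53],[-1,-28.87,14.29,-0.56,0,0,-2.53],[-1,-28.87,14.29,-0.56,0,0,-2.53],[-1,-28.87,14.29,-0.56,0,0,-2.53],[-1,-28.87,14.29,-0.56,0,0,-2.53],[-1,-28.87,14.29,-0.56,0,0,-2.53],[-1,-28.87,14.29,-0.56,0,0,-2.53],[-1,-28.87,14.29,-0.56,0,0,-2.53],[-1,-28.87,14.29,-0.56,0,0,-2.53],[-1,-28.87,14.29,-0.56,0,0,-2.53],[-1,-28.87,14.29,-0.56,0,0,-2.53]]}}

```text
t: 2.48
eef_pos: [0.4065, -0.3203, 0.2335]
ee_rot: [-3.141, 0.0, -2.307]
force: [1.2, 0.3, 0.1]
width: 0.0874
gripper_force: 0.0
```

>>> {"op": "servo_tool", "data": {"deltas": [[-1,-28.87,14.29,-0.56,0,0,-2.53],[-1,-28.87,14.29,-0.56,0,0,-2.53],[-1,-28.87,14.29,-0.56,0,0,-2.53],[-1,-28.87,14.29,-0.56,0,0,-2.53],[-1,-28.87,14.29,-0.56,0,0,-2.53],[-1,-28.87,14.29,-0.56,0,0,-2.53],[-1,-28.87,14.29,-0.56,0,0,-2.53],[-1,-28.87,14.29,-0.56,0,0,-2.53],[-1,-28.87,14.29,-0.56,0,0,-2.53],[-1,-28.87,14.29,-0.56,0,0,-2.53],[-1,-28.87,14.29,-0.56,0,0,-2.53],[-1,-28.87,14.29,-0.56,0,0,-2.53]]}}

```text
t: 3.48
eef_pos: [0.4193, 0.0617, 0.2404]
ee_rot: [-3.141, 0.001, -1.777]
force: [0.3, -0.0, 0.3]
width: 0.0873
gripper_force: 0.0
```

>>> {"op": "servo_tool", "data": {"deltas": [[-1,2.07,1.77,11.18,0,-3.33,0],[-1,2.07,1.77,11.18,0,-3.33,0],[-1,2.07,1.77,11.18,0,-3.33,0],[-1,2.07,1.77,11.18,0,-3.33,0],[-1,2.07,1.77,11.18,0,-3.33,0],[-1,2.07,1.77,11.18,0,-3.33,0],[-1,2.07,1.77,11.18,0,-3.33,0],[-1,2.07,1.77,11.18,0,-3.33,0],[-1,2.07,1.77,11.18,0,-3.33,0],[-1,2.07,1.77,11.18,0,-3.33,0],[-1,2.07,1.77,11.18,0,-3.33,0],[-1,2.07,1.77,11.18,0,-3.33,0],[-1,0,0,0,0,0,0]]}}

```text
t: 4.57
eef_pos: [0.4014, 0.0819, 0.1051]
ee_rot: [3.135, 0.7, -1.786]
force: [-0.0, -0.8, -0.3]
width: 0.0877
gripper_force: 0.0
```

```bash
python3 - <<'E'
from h import *
s=arm.get_state(); print(s["t"],s["q"].round(2),s["eef_pos"],s["ee_rot"])
print("want",R.from_matrix(toolR(-1.78,-40)).as_euler('xyz'))
f=arm.grab_frame("wrist"); print(f["position"]-s["eef_pos"]); rec(f,["mirror","mirror_handle"]); save(f,"d.png")
g=arm.grab_frame("side"); rec(g,["mirror_handle"])
# expected outline of the fitted mirror
o=np.array([.428,.2,.053]);x=np.array([np.cos(-1.78),np.sin(-1.78),0]);y=np.array([-x[1],x[0],0])
for a,b in((.044,.033),(.044,-.033),(.086,.012),(.086,-.012)): print(a,b,proj(f,o+a*x+b*y).round(0))
E
```

```text
4.5667 [-0.09  0.15 -0.52 -0.86 -1.01  0.39] [0.40142568 0.08191196 0.10514154] [ 3.13473078  0.70008881 -1.78649537]
want [-3.14159265  0.6981317  -1.78      ]
[-0.03435188 -0.16013002  0.06745884]
mirror 0.82 [0.292 0.224 0.016] [376. 202.]
mirror 0.74 [0.418 0.164 0.053] [262. 219.]
mirror 0.44 [0.35  0.449 0.006] [327. 256.]
mirror_handle 0.62 [0.427 0.163 0.05 ] [254. 216.]
mirror_handle 0.56 [0.303 0.226 0.009] [365. 199.]
mirror_handle 0.41 [0.35  0.447 0.005] [327. 255.]
mirror_handle 0.98 [0.306 0.463 0.018] [194. 356.]
mirror_handle 0.86 [0.298 0.239 0.018] [263. 299.]
mirror_handle 0.58 [0.422 0.197 0.059] [243. 253.]
0.044 0.033 [227. 215.]
0.044 -0.033 [293. 215.]
0.086 0.012 [245. 194.]
0.086 -0.012 [273. 193.]
```

View pics/d.png

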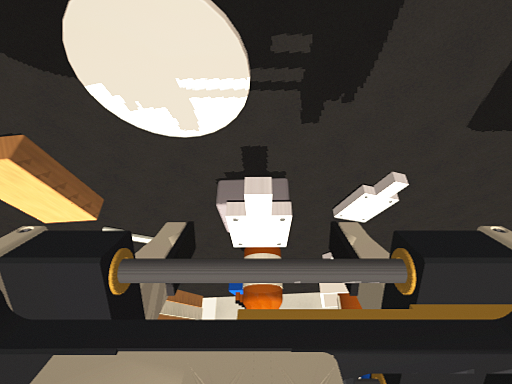

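The wrist view shows the mirror with its handle at (258,187) and plate corners near (227,212) and (291,212), between the fingers and as predicted. I'll descend and grip.

```bash
python3 - <<'E'
from h import *
A=cur(); Rt=toolR(-1.78,-40); z=Rt[:,2]
plan(A,T(Rt,np.array([.4141,.1345,.044])+.017*z),10)
E
```

```text
10 x [5.000e-02 1.000e-02 1.006e+01] [-0.   -0.01  0.02]
```

>>> {"op": "servo_tool", "data": {"deltas": [[-1,0,0,10,0,0,0],[-1,0,0,10,0,0,0],[-1,0,0,10,0,0,0],[-1,0,0,10,0,0,0],[-1,0,0,10,0,0,0],[-1,0,0,10,0,0,0],[-1,0,0,10,0,0,0],[-1,0,0,10,0,0,0],[-1,0,0,10,0,0,0],[-1,0,0,10,0,0,0],[-1,0,0,0,0,0,0],[-1,0,0,0,0,0,0]]}}

```text
t: 5.82
eef_pos: [0.4156, 0.1454, 0.0303]
ee_rot: [3.14, 0.697, -1.78]
force: [-0.1, -0.7, -0.4]
width: 0.0876
gripper_force: 0.0
```

```bash
python3 - <<'E'
from h import *
f=arm.grab_frame("wrist"); g=arm.grab_frame("side"); 
a=f["color"][130:330,130:390,::-1]; b=g["color"][190:290,190:320,::-1]
cv2.imwrite("pics/e.png",np.hstack([cv2.resize(a,(400,308)),cv2.resize(b,(400,308),interpolation=cv2.INTER_CUBIC)]))
E
```

```text
(no output)
```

View pics/e.png

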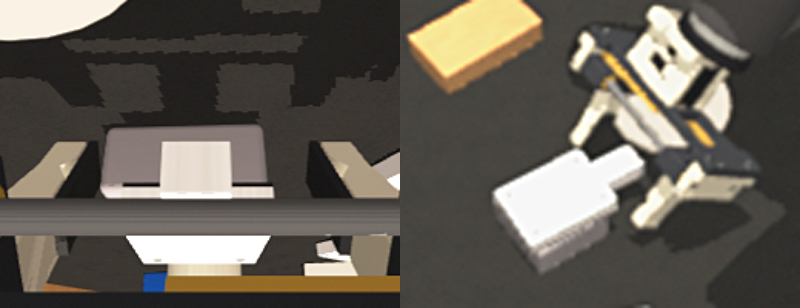

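The fingers straddle the handle: in the crop it sits at (196,170), centred between the pads at 100 and 310. I'll close.

>>> {"op": "servo_tool", "data": {"deltas": [[0,0,0,0,0,0,0],[0.3,0,0,0,0,0,0],[1,0,0,0,0,0,0],[1,0,0,0,0,0,0],[1,0,0,0,0,0,0],[1,0,0,0,0,0,0],[1,0,0,0,0,0,0],[1,0,0,0,0,0,0]], "squeeze": 45}}

```text
t: 6.58
eef_pos: [0.4159, 0.1452, 0.0309]
ee_rot: [3.142, 0.697, -1.779]
force: [0.3, -0.4, 1.1]
width: 0.0399
gripper_force: 0.0
```

```bash
python3 - <<'E'
from h import *
A=cur(); s=arm.get_state(); print(s["width"],s["gripper_force"],A[:3,3])
# mirror pose now, in world: x0 yaw from the tool y, origin on glass
Rt=A[:3,:3]; yaw=s["ee_rot"][2]; print(yaw)
up=A.copy(); up[2,3]+=.10; plan(A,up,6)
# standing: pad (0.4595,.022), mirror foot at pad, glass yaw g
M0=T(np.c_[[np.cos(yaw),np.sin(yaw),0],[-np.sin(yaw),np.cos(yaw),0],[0,0,1]],[.4275,.2,.035])
# lateral: mirror y=0 centred on tool
c=A[:3,3]; y=M0[:3,1]; M0[:3,3]+=y*(y@(c-M0[:3,3]));print(M0[:3,3])
G=np.linalg.inv(M0)@A; np.save("G.npy",G)
for g in(-1.78,-1.07):
    X=np.array([0,0,1.]); Z=-np.array([np.cos(g),np.sin(g),0]); Y=np.cross(Z,X)
    Rm_=np.c_[X,Y,Z]; foot=np.array([.4595,.022,.008+.03]); o=foot-Rm_@[-.044,0,.009]
    B=T(Rm_,o)@G; print(g,B[:3,3]); plan(up,B,20)
E
```

```text
0.0398812504064121 0.0 [0.41588126 0.14518571 0.03089797]
-1.7791171751127561
6 x [-10.7    0.   -12.77] [-0. -0. -0.]
[0.42746968 0.20000641 0.035     ]
-1.78 [0.45677896 0.00918364 0.13803213]
20 x [ 6.93 -3.41 -0.06] [-0.   4.5  0. ]
-1.07 [0.4657906  0.01050689 0.13803213]
20 x [ 7.91 -1.73  0.17] [ 0.2   4.29 -2.24]
```

>>> {"op": "servo_tool", "data": {"deltas": [[1,0,0,0,0,0,0],[1,0,0,0,0,0,0],[1,0,0,0,0,0,0],[1,0,0,0,0,0,0],[1,0,0,0,0,0,0],[1,0,0,0,0,0,0]], "squeeze": 45}}

```text
t: 7.08
eef_pos: [0.4159, 0.1452, 0.0309]
ee_rot: [-3.142, 0.697, -1.779]
force: [-0.1, -0.1, -1.3]
width: 0.0238
gripper_force: 44.9
```

Gripped at 23.8 mm, which matches the 24 mm handle. I'll lift straight up 100 mm.

>>> {"op": "servo_tool", "data": {"deltas": [[1,-5.3,0,-6.4,0,0,0],[1,-10.7,0,-12.8,0,0,0],[1,-10.7,0,-12.8,0,0,0],[1,-10.7,0,-12.8,0,0,0],[1,-10.7,0,-12.8,0,0,0],[1,-10.7,0,-12.8,0,0,0],[1,-5.3,0,-6.4,0,0,0],[1,0,0,0,0,0,0]]}}

```text
t: 7.75
eef_pos: [0.4164, 0.1451, 0.1326]
ee_rot: [-3.137, 0.698, -1.776]
force: [0.2, 0.4, -1.5]
width: 0.0238
gripper_force: 44.9
```

>>> {"op": "servo_tool", "data": {"deltas": [[1,7.9,-1.7,0.2,0.2,4.29,-2.24],[1,7.9,-1.7,0.2,0.2,4.29,-2.24],[1,7.9,-1.7,0.2,0.2,4.29,-2.24],[1,7.9,-1.7,0.2,0.2,4.29,-2.24],[1,7.9,-1.7,0.2,0.2,4.29,-2.24],[1,7.9,-1.7,0.2,0.2,4.29,-2.24],[1,7.9,-1.7,0.2,0.2,4.29,-2.24],[1,7.9,-1.7,0.2,0.2,4.29,-2.24],[1,7.9,-1.7,0.2,0.2,4.29,-2.24],[1,7.9,-1.7,0.2,0.2,4.29,-2.24],[1,0,0,0,0,0,0]]}}

```text
t: 8.67
eef_pos: [0.4297, 0.072, 0.1028]
ee_rot: [-2.996, -0.093, -1.432]
force: [-0.4, -0.0, -2.4]
width: 0.0237
gripper_force: 44.9
```

```bash
python3 - <<'E'
from h import *
s=arm.get_state(); print(s["q"].round(2),s["eef_pos"],s["ee_rot"],s["width"],s["gripper_force"])
g=-1.07;X=np.array([0,0,1.]); Z=-np.array([np.cos(g),np.sin(g),0]); Y=np.cross(Z,X)
Q=np.c_[X,Y,Z]; B=T(Q,np.array([.4595,.022,.038])-Q@[-.044,0,.009])@np.load("G.npy"); plan(cur(),B,10)
E
```

```text
[ 0.76  0.   -0.88  0.27 -0.64 -0.83] [0.42973855 0.07202819 0.10275835] [-2.99551241 -0.09296782 -1.43244708] 0.023682304563656595 44.91214871406555
10 x [ 7.97 -1.88  0.03] [ 0.2   4.27 -2.2 ]
```

Joint 3 is nearing its limit because the wrist is being pulled in towards the base. I'll stand the mirror with its glass turned more to -y, which puts the wrist further out, and turn it later with the vertical regrasp.

```bash
python3 - <<'E'
from h import *
g=-1.9;X=np.array([0,0,1.]); Z=-np.array([np.cos(g),np.sin(g),0]); Y=np.cross(Z,X)
Q=np.c_[X,Y,Z]; B=T(Q,np.array([.4595,.022,.038])-Q@[-.044,0,.009])@np.load("G.npy"); plan(cur(),B,14)
E
```

```text
14 x [ 5.12 -2.11 -0.29] [-1.47  3.26  1.51]
```

>>> {"op": "servo_tool", "data": {"deltas": [[1,5.1,-2.1,-0.3,-1.47,3.26,1.51],[1,5.1,-2.1,-0.3,-1.47,3.26,1.51],[1,5.1,-2.1,-0.3,-1.47,3.26,1.51],[1,5.1,-2.1,-0.3,-1.47,3.26,1.51],[1,5.1,-2.1,-0.3,-1.47,3.26,1.51],[1,5.1,-2.1,-0.3,-1.47,3.26,1.51],[1,5.1,-2.1,-0.3,-1.47,3.26,1.51]]}}

```text
t: 9.25
eef_pos: [0.4455, 0.0393, 0.1153]
ee_rot: [-3.116, -0.469, -1.665]
force: [0.7, -0.9, -1.9]
width: 0.0242
gripper_force: 44.9
```

```bash
python3 - <<'E'
from h import *
s=arm.get_state(); print(s["q"].round(2),s["eef_pos"],s["ee_rot"],s["width"],s["gripper_force"])
g=-1.9;X=np.array([0,0,1.]); Z=-np.array([np.cos(g),np.sin(g),0]); Y=np.cross(Z,X)
Q=np.c_[X,Y,Z]; B=T(Q,np.array([.4595,.022,.038])-Q@[-.044,0,.009])@np.load("G.npy"); plan(cur(),B,8)
E
```

```text
[ 0.8   0.23 -0.71  0.36 -1.03 -1.14] [0.44549115 0.03931596 0.1153048 ] [-3.11637903 -0.46851341 -1.66493399] 0.02419011831860198 44.91066098213196
8 x [ 4.47 -1.89 -0.21] [-1.23  2.9   1.29]
```

>>> {"op": "servo_tool", "data": {"deltas": [[1,4.5,-1.9,-0.2,-1.23,2.9,1.29],[1,4.5,-1.9,-0.2,-1.23,2.9,1.29],[1,4.5,-1.9,-0.2,-1.23,2.9,1.29],[1,4.5,-1.9,-0.2,-1.23,2.9,1.29],[1,4.5,-1.9,-0.2,-1.23,2.9,1.29],[1,4.5,-1.9,-0.2,-1.23,2.9,1.29],[1,4.5,-1.9,-0.2,-1.23,2.9,1.29],[1,4.5,-1.9,-0.2,-1.23,2.9,1.29],[1,0,0,0,0,0,0],[1,0,0,0,0,0,0]]}}

```text
t: 10.08
eef_pos: [0.4555, 0.0096, 0.1373]
ee_rot: [3.141, -0.87, -1.898]
force: [-0.7, -0.5, -0.8]
width: 0.0237
gripper_force: 44.9
```

```bash
python3 - <<'E'
from h import *
s=arm.get_state(); print(s["q"].round(2),s["eef_pos"],s["ee_rot"],s["width"],s["gripper_force"])
M=cur()@np.linalg.inv(np.load("G.npy")); print("mirror est",M.round(3))
f=arm.grab_frame("scene"); g=arm.grab_frame("side")
L={"gT":(.044,.033,0),"gT2":(.044,-.033,0),"b1":(-.044,.033,0),"b2":(-.044,-.033,0),"B1":(-.044,.033,.018),"B2":(-.044,-.033,.018),"T1":(.044,.033,.018),"T2":(.044,-.033,.018)}
outs=[]
for fr,(x,y) in((f,(195,140)),(g,(220,160))):
    im=cv2.resize(fr["color"][y:y+100,x:x+100,::-1],(400,400),interpolation=cv2.INTER_CUBIC)
    for k,p in L.items():
        u=(proj(fr,(M@np.r_[p,1])[:3])-[x,y])*4+1.5; cv2.circle(im,tuple(u.astype(int)),3,(0,0,255) if k[0] in"gb" else (0,255,0),1)
    outs.append(im)
cv2.imwrite("pics/f.png",np.hstack(outs))
E
```

```text
[ 0.77  0.48 -0.51  0.36 -1.41 -1.31] [0.45546953 0.00958019 0.13730152] [ 3.14079478 -0.87033532 -1.89771831] 0.02373645447156376 44.91156578063965
mirror est [[-0.     0.947  0.322  0.457]
 [-0.003 -0.322  0.947  0.014]
 [ 1.    -0.001  0.003  0.081]
 [ 0.     0.     0.     1.   ]]
```

View pics/f.png

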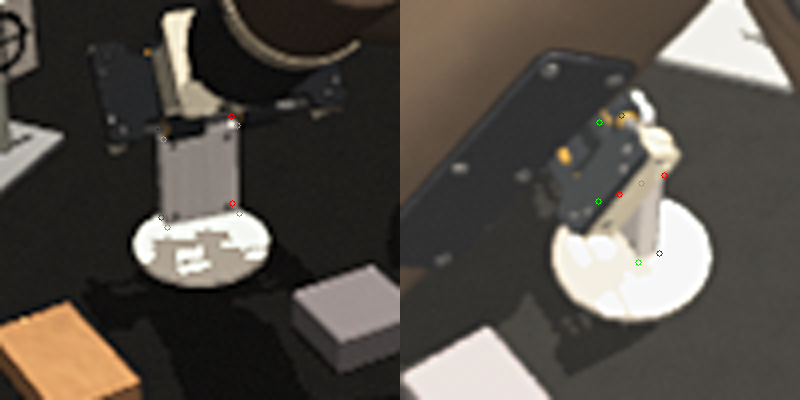

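The mirror is upright and hangs about 30 mm over the pad. Back foot corners in the scene crop are at (168,222) and (240,213), close to the predicted dots. I'll check the pad centre in both views and then descend.

```bash
python3 - <<'E'
from h import *
f=arm.grab_frame("scene"); g=arm.grab_frame("side")
print(pix2z(f,(245.3,201.2),.007),pix2z(g,(278,225),.007))
A=cur();print(A[:3,:3].T@[0,0,-.001]*1000, A[:3,:3].T@[.001,0,0]*1000,A[:3,:3].T@[0,.001,0]*1000)
E
```

```text
[0.46073802 0.02570321 0.007     ] [0.45055031 0.02542221 0.007     ]
[-0.76386435  0.00310645  0.64536935] [-0.20882211 -0.94738426 -0.24260335] [-0.61065913  0.32008344 -0.72432176]
```

>>> {"op": "servo_tool", "data": {"deltas": [[1,-3.1,0,2.6,0,0,0],[1,-3.1,0,2.6,0,0,0],[1,-3.1,0,2.6,0,0,0],[1,-3.1,0,2.6,0,0,0],[1,-3.1,0,2.6,0,0,0],[1,-3.1,0,2.6,0,0,0],[1,0,0,0,0,0,0],[1,0,0,0,0,0,0]]}}

```text
t: 10.95
eef_pos: [0.4563, 0.0096, 0.1147]
ee_rot: [-3.136, -0.872, -1.901]
force: [0.1, -0.5, -1.0]
width: 0.0239
gripper_force: 44.9
```

>>> {"op": "servo_tool", "data": {"deltas": [[1,-0.8,0,0.6,0,0,0],[1,0,0,0,0,0,0],[1,-0.8,0,0.6,0,0,0],[1,0,0,0,0,0,0]]}}

```text
t: 11.28
eef_pos: [0.4564, 0.0098, 0.1129]
ee_rot: [-3.135, -0.871, -1.901]
force: [-0.2, 0.2, -1.7]
width: 0.0234
gripper_force: 44.9
```

>>> {"op": "servo_tool", "data": {"deltas": [[1,-0.8,0,0.6,0,0,0],[1,0,0,0,0,0,0]]}}

```text
t: 11.45
eef_pos: [0.4564, 0.0099, 0.1119]
ee_rot: [-3.135, -0.871, -1.901]
force: [-0.3, -0.4, -1.5]
width: 0.024
gripper_force: 44.9
```

>>> {"op": "servo_tool", "data": {"deltas": [[1,-0.8,0,0.6,0,0,0],[1,0,0,0,0,0,0]]}}

```text
t: 11.62
eef_pos: [0.4564, 0.0099, 0.1108]
ee_rot: [-3.135, -0.871, -1.901]
force: [0.3, 0.3, -1.5]
width: 0.0238
gripper_force: 44.9
```

>>> {"op": "servo_tool", "data": {"deltas": [[1,-0.8,0,0.6,0,0,0],[1,0,0,0,0,0,0]]}}

```text
t: 11.78
eef_pos: [0.4564, 0.01, 0.1099]
ee_rot: [-3.135, -0.871, -1.901]
force: [-0.1, -0.2, -1.4]
width: 0.0234
gripper_force: 44.9
```

>>> {"op": "servo_tool", "data": {"deltas": [[1,-0.8,0,0.6,0,0,0],[1,0,0,0,0,0,0]]}}

```text
t: 11.95
eef_pos: [0.4565, 0.01, 0.109]
ee_rot: [-3.135, -0.871, -1.901]
force: [0.6, -0.8, -1.6]
width: 0.0238
gripper_force: 44.9
```

>>> {"op": "servo_tool", "data": {"deltas": [[1,-0.5,0,0.4,0,0,0],[1,0,0,0,0,0,0]]}}

```text
t: 12.12
eef_pos: [0.4567, 0.0099, 0.1088]
ee_rot: [-3.135, -0.872, -1.901]
force: [0.7, 0.1, 4.0]
width: 0.0239
gripper_force: 44.9
```

Contact shows as +4 N. I'll ease the grip and then open slowly.

>>> {"op": "servo_tool", "data": {"deltas": [[1,0,0,0,0,0,0],[1,0,0,0,0,0,0],[1,0,0,0,0,0,0]], "squeeze": 5}}

```text
t: 12.37
eef_pos: [0.4567, 0.01, 0.1086]
ee_rot: [-3.135, -0.871, -1.902]
force: [0.9, -0.0, 4.5]
width: 0.024
gripper_force: 5.0
```

>>> {"op": "servo_tool", "data": {"deltas": [[0.3,0,0,0,0,0,0],[0.1,0,0,0,0,0,0],[-0.2,0,0,0,0,0,0],[-0.6,0,0,0,0,0,0],[-1,0,0,0,0,0,0],[-1,0,0,0,0,0,0],[-1,0,0,0,0,0,0],[-1,0,0,0,0,0,0],[-1,0,0,0,0,0,0],[-1,0,0,0,0,0,0]]}}

```text
t: 13.2
eef_pos: [0.4565, 0.01, 0.1083]
ee_rot: [-3.135, -0.871, -1.901]
force: [-0.2, 0.3, -0.7]
width: 0.0845
gripper_force: 0.0
```

```bash
python3 - <<'E'
from h import *
s=arm.get_state(); print(s["q"].round(2),s["eef_pos"],s["ee_rot"],s["width"],s["force"])
A=cur(); B=A.copy(); B[:3,3]-=.11*A[:3,2]; plan(A,B,10)
E
```

```text
[ 0.77  0.52 -0.53  0.37 -1.35 -1.34] [0.45650624 0.01004985 0.10833208] [-3.13523794 -0.87114014 -1.90138013] 0.08447872389628094 [-0.21601211  0.29352412 -0.67236623]
10 x [  0.  -0. -11.] [-0. -0.  0.]
```

>>> {"op": "servo_tool", "data": {"deltas": [[-1,0,0,-4,0,0,0],[-1,0,0,-8,0,0,0],[-1,0,0,-14,0,0,0],[-1,0,0,-14,0,0,0],[-1,0,0,-14,0,0,0],[-1,0,0,-14,0,0,0],[-1,0,0,-14,0,0,0],[-1,0,0,-14,0,0,0],[-1,0,0,-14,0,0,0],[-1,0,0,0,0,0,0],[-1,0,0,0,0,0,0]]}}

```text
t: 14.12
eef_pos: [0.4834, 0.0906, 0.1793]
ee_rot: [-3.135, -0.87, -1.901]
force: [-0.4, -0.9, -0.5]
width: 0.0871
gripper_force: 0.0
```

```bash
python3 - <<'E'
from h import *
s=arm.get_state(); print(s["q"].round(2),s["eef_pos"],s["t"])
f=arm.grab_frame("scene"); g=arm.grab_frame("side"); w=arm.grab_frame("wrist")
np.savez("fr.npz",f=f["color"],g=g["color"])
rec(f,["mirror","mirror_handle"],2);rec(g,["mirror","mirror_handle"],2);rec(w,["mirror","mirror_handle","lens","marker","midway"],2)
c=lambda fr,x,y:cv2.resize(fr["color"][y:y+100,x:x+100,::-1],(400,400),interpolation=cv2.INTER_CUBIC)
cv2.imwrite("pics/g.png",np.hstack([c(f,195,130),c(g,240,140)]))
E
```

```text
[ 0.84  0.52 -0.3   0.31 -1.58 -1.3 ] [0.48337576 0.09057651 0.179318  ] 14.1167
mirror 0.92 [0.321 0.474 0.018] [377. 249.]
mirror 0.68 [0.468 0.026 0.061] [243. 189.]
mirror_handle 0.79 [0.326 0.466 0.013] [374. 249.]
mirror_handle 0.62 [0.467 0.027 0.056] [244. 190.]
mirror 0.89 [0.451 0.027 0.086] [278. 208.]
mirror 0.68 [0.309 0.467 0.017] [192. 356.]
mirror_handle 0.95 [0.295 0.241 0.017] [264. 301.]
mirror_handle 0.8 [0.308 0.46  0.015] [195. 355.]
mirror 0.66 [0.463 0.03  0.092] [262. 209.]
mirror_handle 0.94 [0.467 0.029 0.088] [258. 212.]
mirror_handle 0.62 [0.457 0.037 0.007] [268. 243.]
lens 0.62 [ 0.599 -0.193  0.091] [117. 102.]
marker 0.92 [ 0.598 -0.191  0.1  ] [115.  98.]
midway 0.77 [ 0.595 -0.188  0.1  ] [117.  99.]
```

View pics/g.png

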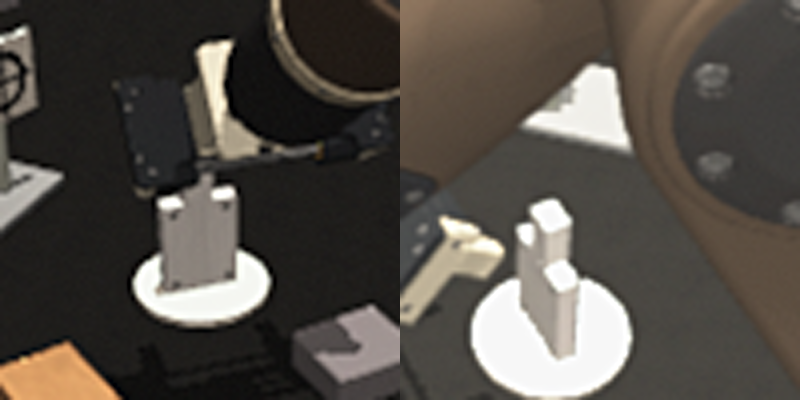

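The mirror stands free and upright on the pad. Back foot corners are at scene crop (160,292) and (237,283); the handle top is at side crop (551,212). Next is the vertical regrasp.

```bash
python3 - <<'E'
from h import *
g=arm.grab_frame("side"); f=arm.grab_frame("scene")
print("handle top side",pix2z(g,(277.6,193),.138))
print("scene back foot corners",pix2z(f,(195+160/4,130+292/4),.008),pix2z(f,(195+237/4,130+283/4),.008))
Arel=T(Rm([-3.13524,-.87114,-1.90138]),[.4565,.01,.1084]); M=Arel@np.linalg.inv(np.load("G.npy")); print(M.round(4)); np.save("M.npy",M)
print("handle",(M@[.065,0,.009,1])[:3])
h=(M@[.065,0,.009,1])[:3]
A=cur(); B=plan(A,T(toolR(-1.9,0),[h[0]+.01,h[1]+.03,.235]),12); 
C=plan(B,T(toolR(-1.9,0),[h[0],h[1],.20]),3)
E
```

```text
handle top side [0.46191502 0.01979736 0.138     ]
scene back foot corners [0.49673199 0.01329803 0.008     ] [0.43511512 0.04455436 0.008     ]
[[-4.600e-03  9.474e-01  3.200e-01  4.581e-01]
 [-8.000e-04 -3.200e-01  9.474e-01  1.390e-02]
 [ 1.000e+00  4.100e-03  2.200e-03  5.240e-02]
 [ 0.000e+00  0.000e+00  0.000e+00  1.000e+00]]
handle [0.46065126 0.0224061  0.11739674]
12 x [ 5.21 -0.03 -2.74] [-0.03 -4.16  0.01]
3 x [10.54 -0.08 11.67] [-0. -0.  0.]
```

>>> {"op": "servo_tool", "data": {"deltas": [[-1,5.2,0,-2.7,0,-4.16,0],[-1,5.2,0,-2.7,0,-4.16,0],[-1,5.2,0,-2.7,0,-4.16,0],[-1,5.2,0,-2.7,0,-4.16,0],[-1,5.2,0,-2.7,0,-4.16,0],[-1,5.2,0,-2.7,0,-4.16,0],[-1,5.2,0,-2.7,0,-4.16,0],[-1,5.2,0,-2.7,0,-4.16,0],[-1,5.2,0,-2.7,0,-4.16,0],[-1,5.2,0,-2.7,0,-4.16,0],[-1,5.2,0,-2.7,0,-4.16,0],[-1,5.2,0,-2.7,0,-4.16,0],[-1,0,0,0,0,0,0],[-1,0,0,0,0,0,0]]}}

```text
t: 15.98
eef_pos: [0.4702, 0.0515, 0.2356]
ee_rot: [-3.136, 0.001, -1.899]
force: [1.3, -0.6, 0.1]
width: 0.0876
gripper_force: 0.0
```

```bash
python3 - <<'E'
from h import *
s=arm.get_state(); print(s["q"].round(2),s["eef_pos"],s["ee_rot"],s["t"])
w=arm.grab_frame("wrist"); M=np.load("M.npy")
im=w["color"][:,:,::-1].copy()
for p in [(.086,.012,0),(.086,-.012,0),(.086,.012,.018),(.086,-.012,.018),(.044,.033,0),(.044,-.033,0),(.044,.033,.018),(.044,-.033,.018)]:
    u=proj(w,(M@np.r_[p,1])[:3]); print(p,u.round(1)); cv2.circle(im,tuple(u.round().astype(int)),2,(0,0,255),1)
cv2.imwrite("pics/h.png",cv2.resize(im,None,fx=1.5,fy=1.5))
E
```

```text
[ 0.53  0.01 -0.41  0.   -1.15 -0.86] [0.47015551 0.05150047 0.2355973 ] [-3.13616674e+00  1.48665859e-03 -1.89862055e+00] 15.9833
(0.086, 0.012, 0) [249. 148.]
(0.086, -0.012, 0) [274.3 148. ]
(0.086, 0.012, 0.018) [249.3 166.6]
(0.086, -0.012, 0.018) [274.1 166.5]
(0.044, 0.033, 0) [231.6 141.8]
(0.044, -0.033, 0) [291.9 141.8]
(0.044, 0.033, 0.018) [232.2 158. ]
(0.044, -0.033, 0.018) [291.3 158. ]
```

View pics/h.png

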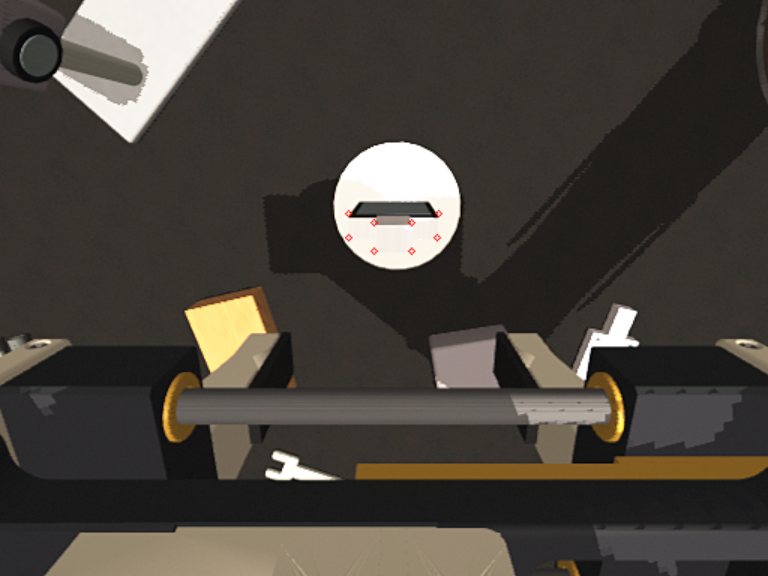

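From above, the dark glass edge (352–438, 210), the handle (376–414, 222) and the pad centre (397,205) all match the estimate. I'll move over the handle and descend.

```bash
python3 - <<'E'
from h import *
A=cur(); B=plan(A,T(toolR(-1.9,0),[.461,.022,.215]),4); plan(B,T(toolR(-1.9,0),[.461,.022,.101]),10)
E
```

```text
4 x [ 7.82 -0.2   5.01] [-0.07 -0.    0.03]
10 x [-0.  -0.  11.4] [-0. -0.  0.]
```

>>> {"op": "servo_tool", "data": {"deltas": [[-1,7.8,-0.2,5,-0.07,0,0],[-1,7.8,-0.2,5,-0.07,0,0],[-1,7.8,-0.2,5,-0.07,0,0],[-1,7.8,-0.2,5,-0.07,0,0],[-1,0,0,0,0,0,0],[-1,0,0,0,0,0,0],[-1,0,0,0,0,0,0]]}}

```text
t: 16.62
eef_pos: [0.4613, 0.0226, 0.2146]
ee_rot: [3.141, -0.0, -1.897]
force: [-0.6, -0.1, -0.1]
width: 0.0876
gripper_force: 0.0
```

```bash
python3 - <<'E'
from h import *
s=arm.get_state(); print(s["eef_pos"],s["ee_rot"])
w=arm.grab_frame("wrist"); g=arm.grab_frame("scene")
for k in("lens","marker","midway","viewer"): rec(w,[k],1);rec(g,[k],1)
c=lambda im,x,y,W,H:cv2.resize(im["color"][y:y+H,x:x+W,::-1],(400,int(400*H/W)),interpolation=cv2.INTER_CUBIC)
a=c(w,0,0,200,200);b=c(g,145,125,80,80)
cv2.imwrite("pics/i.png",np.hstack([a,b]))
E
```

```text
[0.46131858 0.0225544  0.21462276] [ 3.14086528e+00 -9.45895004e-05 -1.89678757e+00]
lens 0.77 [ 0.619 -0.172  0.009] [89. 57.]
lens 0.92 [ 0.602 -0.183  0.04 ] [181. 183.]
marker 0.92 [ 0.619 -0.177  0.014] [84. 52.]
marker 0.63 [ 0.602 -0.189  0.04 ] [180. 182.]
midway 0.93 [ 0.616 -0.167  0.013] [91. 60.]
midway 0.78 [ 0.607 -0.189  0.039] [179. 183.]
viewer 0.96 [ 0.617 -0.172  0.012] [89. 56.]
viewer 0.59 [ 0.6   -0.192  0.041] [180. 181.]
```

View pics/i.png

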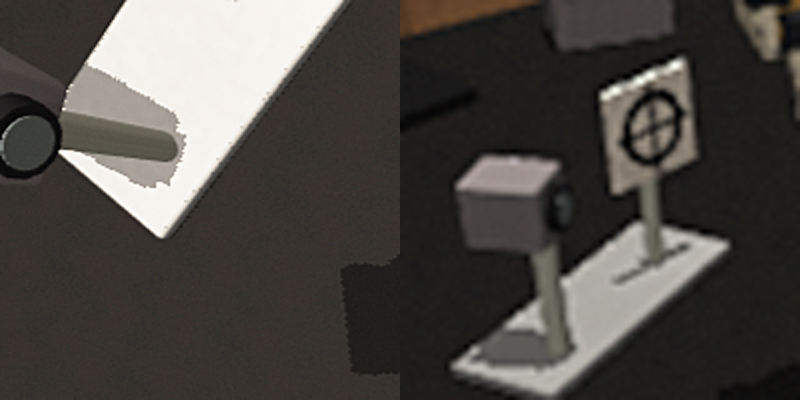

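The wrist crop shows the lens front at (30,140), i.e. pixel (15,70), and its post base at (85,74). The scene crop shows the marker ring centre at (653,128), i.e. pixel (195.6,150.6), and the lens front near (178,166). I'll descend and take the handle, then compute the turn.

>>> {"op": "servo_tool", "data": {"deltas": [[-1,0,0,11.4,0,0,0],[-1,0,0,11.4,0,0,0],[-1,0,0,11.4,0,0,0],[-1,0,0,11.4,0,0,0],[-1,0,0,11.4,0,0,0],[-1,0,0,11.4,0,0,0],[-1,0,0,11.4,0,0,0],[-1,0,0,11.4,0,0,0],[-1,0,0,11.4,0,0,0],[-1,0,0,10.5,0,0,0],[-1,0,0,0,0,0,0],[-1,0,0,0,0,0,0]]}}

```text
t: 18.12
eef_pos: [0.4608, 0.0225, 0.1013]
ee_rot: [3.14, -0.001, -1.896]
force: [-0.3, 0.1, -0.1]
width: 0.0876
gripper_force: 0.0
```

>>> {"op": "servo_tool", "data": {"deltas": [[0,0,0,0,0,0,0],[0,0,0,0,0,0,0],[0.2,0,0,0,0,0,0],[0.3,0,0,0,0,0,0],[0.4,0,0,0,0,0,0],[0.5,0,0,0,0,0,0],[0.6,0,0,0,0,0,0],[1,0,0,0,0,0,0],[1,0,0,0,0,0,0],[1,0,0,0,0,0,0],[1,0,0,0,0,0,0],[1,0,0,0,0,0,0]], "squeeze": 30}}

```text
t: 19.12
eef_pos: [0.4609, 0.0226, 0.1014]
ee_rot: [3.141, -0.0, -1.897]
force: [-0.2, -0.8, -0.0]
width: 0.0239
gripper_force: 30.0
```

```bash
python3 - <<'E'
from h import *
g=arm.grab_frame("scene"); d=arm.grab_frame("side"); w=arm.grab_frame("wrist"); s=arm.get_state()
print(s["eef_pos"],s["ee_rot"],s["width"],s["gripper_force"],s["t"])
# wrist camera pose at the earlier frame: same tool offset
Tw=np.linalg.inv(cur())@T(Rm(w["orientation"]),w["position"])
T1=T(Rm([3.14087,0,-1.89679]),[.46132,.02255,.21462])@Tw
w1=dict(w); w1["orientation"]=T1[:3,:3]; w1["position"]=T1[:3,3]
print("lens wrist",pix2z(w1,(15,70),.13),"scene",pix2z(g,(178,166),.13))
print("lens post base wrist",pix2z(w1,(85,74),.012),"scene",pix2z(g,(145+155/5,125+350/5),.012))
print("bar corner wrist",pix2z(w1,(82,119),.012),"scene",pix2z(g,(145+157/5,125+388/5),.012))
print("marker",pix2z(g,(195.6,150.6),.13),pix2z(d,(319,149),.13),"post base",pix2z(g,(145+255/5,125+262/5),.012))
E
```

```text
[0.46093858 0.02260724 0.101421  ] [ 3.14062393e+00 -2.40864465e-05 -1.89654724e+00] 0.02385267025624996 29.99404549598694 19.2667
lens wrist [ 0.62043792 -0.1435871   0.13      ] scene [ 0.6193309  -0.14854018  0.13      ]
lens post base wrist [ 0.63144788 -0.15549995  0.012     ] scene [ 0.6380798  -0.15965581  0.012     ]
bar corner wrist [ 0.66256118 -0.1089976   0.012     ] scene [ 0.66013388 -0.11374148  0.012     ]
marker [ 0.50938535 -0.21770016  0.13      ] [ 0.50811321 -0.21823263  0.13      ] post base [ 0.51594059 -0.22633236  0.012     ]
```

I have lens (0.620,-0.146) and marker (0.509,-0.218), so the bisector gives a glass yaw of about -62.7° (now -108.7°). I'll raise 78 mm and then turn +46° about the vertical.

>>> {"op": "servo_tool", "data": {"deltas": [[1,0,0,-3,0,0,0],[1,0,0,-6,0,0,0],[1,0,0,-8,0,0,0],[1,0,0,-8,0,0,0],[1,0,0,-8,0,0,0],[1,0,0,-8,0,0,0],[1,0,0,-8,0,0,0],[1,0,0,-8,0,0,0],[1,0,0,-8,0,0,0],[1,0,0,-7,0,0,0],[1,0,0,-4,0,0,0],[1,0,0,-2,0,0,0],[1,0,0,0,0,0,0]], "squeeze": 45}}

```text
t: 20.35
eef_pos: [0.4612, 0.0227, 0.1799]
ee_rot: [3.141, 0.0, -1.896]
force: [-0.0, 0.3, -2.3]
width: 0.0237
gripper_force: 45.0
```

>>> {"op": "servo_tool", "data": {"deltas": [[1,0,0,0,0,0,-2],[1,0,0,0,0,0,-3.5],[1,0,0,0,0,0,-4],[1,0,0,0,0,0,-4],[1,0,0,0,0,0,-4],[1,0,0,0,0,0,-4],[1,0,0,0,0,0,-4],[1,0,0,0,0,0,-4],[1,0,0,0,0,0,-4],[1,0,0,0,0,0,-4],[1,0,0,0,0,0,-4],[1,0,0,0,0,0,-2.5],[1,0,0,0,0,0,-2],[1,0,0,0,0,0,0],[1,0,0,0,0,0,0],[1,0,0,0,0,0,0]]}}

```text
t: 21.68
eef_pos: [0.4609, 0.0225, 0.1792]
ee_rot: [3.14, 0.001, -1.095]
force: [0.6, 0.0, -1.4]
width: 0.0236
gripper_force: 45.0
```

```bash
python3 - <<'E'
from h import *
s=arm.get_state(); print(s["q"].round(2),s["eef_pos"],s["ee_rot"],s["width"],s["gripper_force"],s["t"])
g=s["ee_rot"][2]; C=s["eef_pos"][:2]+.009*np.array([np.cos(g),np.sin(g)])
L=np.array([.620,-.146])-C; K=np.array([.509,-.218])-C; b=L/np.linalg.norm(L)+K/np.linalg.norm(K)
print("err deg",np.degrees(np.arctan2(b[1],b[0])-g),C)
f=arm.grab_frame("scene"); d=arm.grab_frame("side"); w=arm.grab_frame("wrist")
rec(f,["mirror"],3); rec(d,["mirror"],3)
c=lambda fr,x,y,n:cv2.resize(fr["color"][y:y+n,x:x+n,::-1],(266,266),interpolation=cv2.INTER_CUBIC)
cv2.imwrite("pics/j.png",np.hstack([c(f,140,100,130),c(d,220,110,110),cv2.resize(w["color"][:,:,::-1],(266,266))]))
E
```

```text
[ 0.48  0.04 -0.51 -0.   -1.02 -0.  ] [0.46090992 0.02254717 0.17921475] [ 3.14046345e+00  6.80745728e-04 -1.09493632e+00] 0.023583624924176334 44.994614124298096 21.6833
err deg 0.08184309284888201 [0.46503284 0.01454708]
mirror 0.95 [0.32  0.471 0.016] [377. 248.]
mirror 0.7 [0.472 0.031 0.142] [243. 169.]
mirror 0.64 [0.302 0.238 0.015] [321. 210.]
mirror 0.78 [0.308 0.467 0.018] [192. 356.]
mirror 0.74 [0.292 0.238 0.016] [265. 301.]
mirror 0.69 [0.454 0.027 0.146] [278. 194.]
```

View pics/j.png

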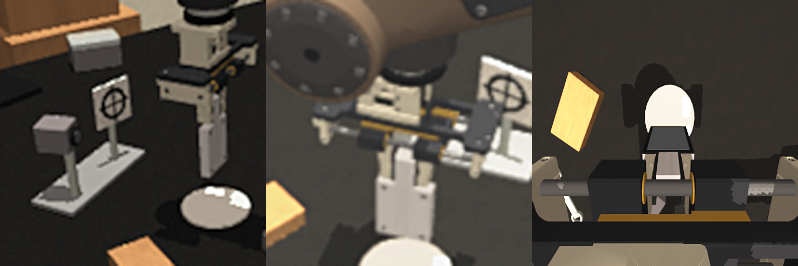

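The mirror is upright in the gripper above the pad, with its aluminium back and screws towards the scene and side cameras and the glass towards the viewer. The aim error is about 0.1°. I'll hand in.

```bash
python3 -c "
from station import arm
print(arm.job_done())"
```

```text
the job is handed in; nothing more can be done
None
```

I stood the mirror upright on the white pad, let go, and a picture showed it standing by itself. I then took it by the handle, raised it 78 mm so the glass centre is level with the lens (130 mm), and turned it to within about 0.1° of the computed aim. The lens position behind that aim is good to roughly 1°, and I had no bench-camera image to confirm it sees the marker. I handed the job in at about 22 s, still holding the mirror.

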